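# Check a coin cell in the sprung contact jig

### The job

Take the marker pen off the coin-cell test jig and lay it on the bench, then slide the cell that fits along the deck, without lifting it off, until it drops flat into the round pocket; leave the other two cells alone. Then pull the sprung contact carriage out by its grip until its pointer stands opposite the tip of the index, not beyond it, hold it there for two to three seconds, and let it back home gently, leaving everything released and the things round the jig where they are.

Things in the scene. Friction and masses are not known exactly. Their poses are not given: they have to be found in the camera images.
- jig_deck (a point): Point on the top face, 24 mm above the bench, of the coin-cell test jig, a grey plate fixed to the bench. x = the carriage's pull direction, z up, y to the left of x. The deck is flat and bare from x = -20 to +180 mm, y = -75 to +75 mm; a lip 4 mm high closes its end. A spring housing, 30 mm above the deck, stands at x = -181 to -74; the index rail runs below deck level at y = -112.
- pocket (a point): Centre of the mouth of the round pocket in the deck, level with the deck's top; at x = +45 mm, y = 0 from the jig_deck point. 29 mm in diameter, 3.5 mm deep, rim chamfered by 1 mm, brass floor. A seated cell stands 1.5 mm proud, its centre 1 mm below this point. Axes as jig_deck.
- cell_center (a point): Centre (half-way up) of the cell to test: steel disc, 26 mm in diameter, 5 mm thick, 20 g, the middle one in size of three and the one that fits the pocket. Lies on the deck in a row across it, at about x = +140 mm in the jig_deck frame, at any of three places (y about -50, 0 or +50 mm). z is the disc's axis.
- cell_small_center (a point): Centre of the small cell, a steel disc of 20 mm diameter, 5 mm thick, in the same row. Must be left where it is.
- cell_large_center (a point): Centre of the large cell, a steel disc of 33 mm diameter, 5 mm thick, in the same row. Must be left where it is.
- marker_center (a point): Centre of the blue marker pen: 132 mm long along its y axis, 14 mm wide and high (it does not roll), 30 g. Lies on the deck across the way from the row of cells to the pocket, at about x = +85 mm in the jig_deck frame. The bench in front of the label printer, at world x 0.38 to 0.46, y -0.15 to 0.02, is free to lay it on.
- carriage (a joint): How far the carriage is pulled out along the jig's x, m: 0 = fully home, 0.11 = end stop. The spring pulls back with 2.8 N at home, 9 N at 0.09 m; damped. A steel bridge 24 mm long in x, 170 mm wide, 4 to 12 mm above the deck, at x = -35 mm of jig_deck at home, over a copper shoe 40 mm long in x, 3 mm above the deck. It passes over a seated cell, not over one that lies on the deck.
- handle (a point): Centre of the carriage's pull grip, a black upright block 14 mm thick in x, 36 mm wide in y, reaching from 14 to 46 mm above the deck (32 mm high); this point is 30 mm above the deck. Moves with the carriage. Axes as jig_deck. The gripper can close along x (14 mm) or y (36 mm).
- pointer_tip (a point): Tip of the steel pointer on the carriage's -y end, 101 mm to the -y side of the jig's centre line, 3 mm above deck level; it has the same x as the pull grip.
- index (a joint): Where the brass index stands on its rail, in m: the pointer is exactly opposite it when joint carriage has this same value (0.055 to 0.095). Clamped; not to be moved.
- index_tip (a point): Tip of the brass index, 103 mm to the -y side of the jig's centre line, pointing at the carriage's pointer.
- flux_bottle_center (a point): Half-way up a brown bottle, 34 mm diameter, 94 mm high, that stands beside the jig on its +y side, near the carriage. Bystander.
- solder_spool_center (a point): Half-way up a solder wire spool, 55 mm diameter, 34 mm high, beside the jig on its +y side. Bystander.
- tape_black_center (a point): Half-way up a roll of black tape, 59 mm diameter, 18 mm high, beside the jig on its +y side. Bystander.
- flux_tin_center (a point): Half-way up a white tin, 44 mm diameter, 19 mm high, just past the lipped end of the jig. Bystander. Beyond it the ring of a magnifier lamp hangs over the bench, at world x 0.55 to 0.81, y -0.10 to 0.12, from 0.46 m above the bench upward: pass in front of it with the wrist.
There are look-alikes about, which are no part of the job. What is shaped like the part that bears cell_center but green or purple is not meant.

How it is judged:
By the outcome, as a careful person would: the job done as asked, in the order asked, and still so for the second after the job is handed in, with the robot touching nothing.
It also fails if it takes over 72 s, if anything falls off the work surface, if the arm or the gripper's body presses on something with over 40 N, if the wrist force passes 120 N, or if a joint passes its speed limit or range.

### The arm

A 7-joint arm with a two-finger parallel gripper is mounted at the origin on a cart in front of the work surface, level with it; the furniture and walls round the work are solid. World frame = base frame: x ahead of the robot, y to its left, z up, the work surface at z = 0. Lengths are in m, angles in rad, forces in N, time in s.
With the tool pointing down it reaches from about 0.4 to 0.85 m from the base axis. Payload 6.9 kg.
Tool frame: the origin (TCP) lies midway between the tips of the shut fingers; the grasp point (between the pads) lies behind it (ctrl.pinch_z is the z of the grasp point in the tool frame, in m); z points along the fingers, y is the direction in which the jaws open and shut (so a half turn about z gives the same grasp; the last joint's range is limited). The gripper opens to 85 mm and grips with 20 to 120 N. Pads are 22 mm wide; open, the fingers measure 114 mm over their backs; the gripper's body (76 mm by 85 mm) begins 54 mm behind the grasp point. The pads swing forward as they close: fully open they stand 13 mm farther back than shut.
Start: joints at [-1.075, 0.507, -0.238, 1.5, 0.126, 1.149, -0.155], TCP at [0.238, 0.578, 0.231] pointing down, gripper open.
Joint ranges: [-3.08, 3.08], [-0.24, 2.05], [-1.43, 1.35], [0, 2.5], [-1.52, 4.66], [0.17, 1.96], [-2.89, 2.89]. Speed limits (rad/s): [2.39, 2.39, 3.14, 3.14, 3.14, 3.14, 3.14].

### API

Orientations are given as a unit quaternion [w, x, y, z].
In Python, from station import ctrl, get_state, vision, ticket, models gives the robot as it stands. Calls block until the motion is done:
- ctrl.movep(position, orientation): joint-space move of the TCP to a pose.
- ctrl.movel(position, frame=None, max_speed=0.15): straight line of the TCP; frame=None keeps the orientation; max_speed is the mean speed in m/s.
- ctrl.set_joints(angles): joint-space move.
- ctrl.ungrasp() and ctrl.close_gripper(force=None): open the fingers fully, or close them until they stop; force is the grip in N (None keeps the last).
- ctrl.pause(seconds).
- ctrl.ik(position, orientation): joint angles nearest the present ones, or None.
- get_state(): the state.
- vision.grab_frame(name): name is "scene" or "side" or "wrist"; returns (picture, depth): 384x512x3 uint8, blue, green, red; 384x512 float32, m along the optical axis (not along the pixel's ray), 0 where there is no reading.
- vision.camera_info(name): a dict with "mtx" (3x3 intrinsics, pixels), "dist_coeffs" ([k1, k2, p1, p2, k3] as OpenCV has them; the pictures are not rectified), "R" (3x3) and "t" (3): a world point X has camera coordinates R X + t; the wrist camera has in their place "hand_eye" (4x4, takes a point from camera to tool coordinates, whose origin is the TCP and whose axes are the flange's). Camera axes: x right, y down, z forward; pixel columns grow to the right and rows downward; lengths in m; the calibration is good to about 2 mm. A picture is of the moment at which its call begins: read the wrist's pose just before it. camera_info takes no time and is no camera call.
A pose or a line that the arm cannot do raises ctrl.Unreachable and nothing moves.
- ticket.close_job(): hands the job in, once; it reports no verdict.
Trained networks look in the newest picture that a camera, given by its name, has taken for a name from the list of things; names that differ only in an ending like _2 or _b are one class to them, and where a whole thing is asked for, a point or a joint stands for the part that bears it (a point fixed in the world has none). Each returns a list of dicts, best first, with "p" (0 to 1); they miss things now and then, are a little off and sometimes report something else, mostly with a low value. They report only what shows in the picture. A call takes as long as a camera call. They do not tell look-alikes from the thing itself.
- models.recognise(camera, target): "point" ([column, row] in pixels, amid what is visible of it).
- models.masks_of(camera, target): "mask" (384x512 bool, what is visible of it) and "point" ([column, row] in pixels, amid what is visible of it).
The state is a dict: "time": time; "qpos": joint angles; "qd": joint speeds; "tau": joint torques, N m; "tcp_pos": TCP position; "eef_rot": TCP orientation; "contact_force": force on the tool from outside, world axes, zero at the start; "wrist_torque": the same for the moment, N m; "width": finger opening in m.
Only numpy, scipy, OpenCV 4.12 (cv2) and the standard library are available. Lean on these libraries where they do the work, as an engineer would, in place of code of your own. Each camera call takes 0.05 s, during which the arm holds its last target.

## Working session

There is one attempt and no reset: what is moved stays moved. The work goes in short steps, each a Python script; the robot and the scene stay as the last script left them, time stands still between calls to the robot, and variables do not carry over. Pictures are saved under pics/ and viewed, and the job is handed in when it is done.

```bash
ls; mkdir -p pics; python3 - <<'E'
from station import ctrl,get_state,vision
import cv2,numpy as np
s=get_state();print(s, ctrl.pinch_z)
for n in ["scene","side"]:
    p,d=vision.grab_frame(n);cv2.imwrite(f"pics/{n}0.png",p);np.save(f"pics/{n}0.npy",d)
    i=vision.camera_info(n);print(n,i)
print(vision.camera_info("wrist"))
E
```

```text
pics
{'time': 0.0, 'qpos': array([-1.07451141,  0.50831475, -0.23749622,  1.50117999,  0.12571751,
        1.14892286, -0.15476219]), 'qd': array([-2.36729347e-03,  4.81968125e-04, -2.37919797e-04, -9.21595924e-05,
       -1.72378483e-04, -5.70437150e-04, -2.06447704e-03]), 'tau': array([-6.29172337e-04, -6.20589280e+01, -2.18728490e+00, -2.49668562e+01,
        1.25901031e-02,  1.20385119e-02, -6.72403871e-06]), 'tcp_pos': array([0.23796176, 0.57734866, 0.23042677]), 'eef_rot': array([-1.41666389e-04,  1.94130498e-01,  9.80975284e-01, -9.06462035e-04]), 'contact_force': array([ 0.21464444,  0.08466177, -0.28562042]), 'wrist_torque': array([-0.05528598,  0.00697401,  0.02667828]), 'width': 0.0853583365266254} -0.0187
scene {'mtx': array([[470.79118392,   0.        , 251.14324801],
       [  0.        , 470.79118392, 181.76489917],
       [  0.        ,   0.        ,   1.        ]]), 'dist_coeffs': array([0.06548434, 0.        , 0.        , 0.        , 0.        ]), 'R': array([[ 0.87319874, -0.48671489,  0.02515096],
       [-0.24556182, -0.48395756, -0.83993123],
       [ 0.42097903
[... 445 characters left out ...]
 0.51398245,  0.7727299 , -0.37243864]]), 't': array([-0.34762833,  0.25990535,  0.41462883])}
{'mtx': array([[298.53868266,   0.        , 260.28607784],
       [  0.        , 298.53868266, 195.35556289],
       [  0.        ,   0.        ,   1.        ]]), 'dist_coeffs': array([-0.06647631,  0.        ,  0.        ,  0.        ,  0.        ]), 'hand_eye': array([[-2.33748004e-04, -9.59061434e-01, -2.83198008e-01,
         7.19954092e-02],
       [ 9.99999791e-01, -3.95024915e-04,  5.12380744e-04,
        -3.84814677e-04],
       [-6.03274880e-04, -2.83197829e-01,  9.59061325e-01,
        -1.43087313e-01],
       [ 0.00000000e+00,  0.00000000e+00,  0.00000000e+00,
         1.00000000e+00]])}
```

View pics/scene0.png

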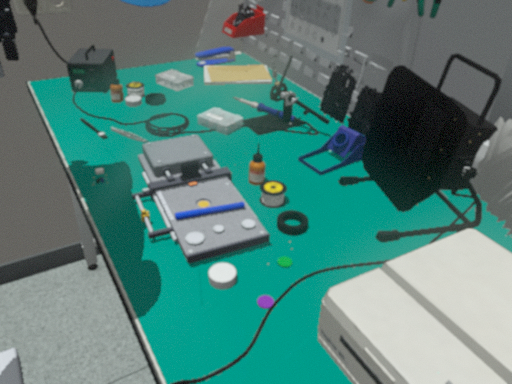

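View pics/side0.png

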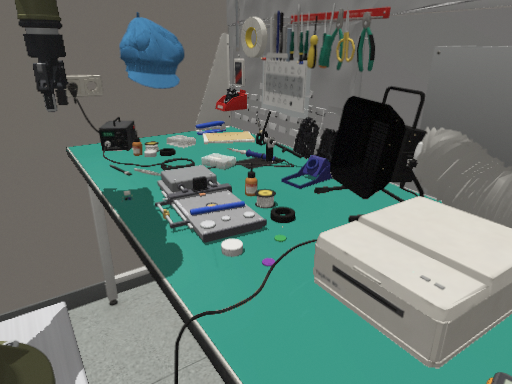

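```bash
cat > h.py <<'E'
import numpy as np,cv2
from scipy.spatial.transform import Rotation as Ro
from station import ctrl,get_state,vision,ticket,models
def cam(n,st=None):
    i=vision.camera_info(n)
    if 'R' in i: return i['mtx'],i['dist_coeffs'],np.array(i['R']),np.array(i['t'])
    q=st['eef_rot'];Rw=Ro.from_quat([q[1],q[2],q[3],q[0]]).as_matrix()
    T=np.eye(4);T[:3,:3]=Rw;T[:3,3]=st['tcp_pos'];T=np.linalg.inv(T@i['hand_eye'])
    return i['mtx'],i['dist_coeffs'],T[:3,:3],T[:3,3]
def onplane(c,uv,z):
    K,D,R,t=c
    uv=np.array(uv,float).reshape(-1,1,2);n=cv2.undistortPoints(uv,K,D).reshape(-1,2)
    d=np.c_[n,np.ones(len(n))]@R; o=-R.T@t
    return o+d*((z-o[2])/d[:,2])[:,None]
def withdepth(c,uv,dep):
    K,D,R,t=c
    uv=np.array(uv,float).reshape(-1,1,2);n=cv2.undistortPoints(uv,K,D).reshape(-1,2)
    p=np.c_[n,np.ones(len(n))]*np.array(dep).reshape(-1,1)
    return (p-t)@R
def proj(c,X):
    K,D,R,t=c
    return cv2.projectPoints(np.array(X,float).reshape(-1,3),cv2.Rodrigues(R)[0],t,K,D)[0].reshape(-1,2)
def grab(n,name=None):
    st=get_state();p,d=vision.grab_frame(n)
    if name: cv2.imwrite(f'pics/{name}.png',p);np.save(f'pics/{name}.npy',d)
    return p,d,cam(n,st)
E
python3 - <<'E'
from h import *
p=cv2.imread('pics/scene0.png');d=np.load('pics/scene0.npy');c=cam('scene')
cv2.imwrite('pics/crop0.png',cv2.resize(p[125:315,110:320],None,fx=3.6,fy=3.1,interpolation=cv2.INTER_CUBIC)[:600,:800])
pts=[(195,239),(220,229),(249,224),(210,212),(203,204),(180,150),(285,262),(265,301),(222,275),(258,170),(273,195),(292,222),(188,254),(267,240)]
print(np.c_[pts,withdepth(c,pts,[d[v,u] for u,v in pts]).round(3),onplane(c,pts,.024)[:,:2].round(3)])
E
```

```text
[[1.95e+02 2.39e+02 4.41e-01 2.19e-01 3.00e-02 4.43e-01 2.25e-01]
 [2.20e+02 2.29e+02 4.90e-01 2.23e-01 3.10e-02 4.94e-01 2.30e-01]
 [2.49e+02 2.24e+02 5.43e-01 2.13e-01 2.90e-02 5.47e-01 2.19e-01]
 [2.10e+02 2.12e+02 4.94e-01 2.73e-01 3.40e-02 4.99e-01 2.85e-01]
 [2.03e+02 2.04e+02 4.99e-01 3.17e-01 2.20e-02 4.98e-01 3.14e-01]
 [1.80e+02 1.50e+02 5.21e-01 4.82e-01 5.40e-02 5.39e-01 5.32e-01]
 [2.85e+02 2.62e+02 5.61e-01 1.18e-01 9.00e-03 5.51e-01 1.04e-01]
 [2.65e+02 3.01e+02 4.87e-01 5.90e-02 8.00e-03 4.79e-01 4.60e-02]
 [2.22e+02 2.75e+02 4.49e-01 1.31e-01 1.80e-02 4.46e-01 1.25e-01]
 [2.58e+02 1.70e+02 6.43e-01 3.55e-01 3.80e-02 6.55e-01 3.75e-01]
 [2.73e+02 1.95e+02 6.26e-01 2.66e-01 3.50e-02 6.35e-01 2.79e-01]
 [2.92e+02 2.22e+02 6.35e-01 2.09e-01 4.00e-03 6.20e-01 1.88e-01]
 [1.88e+02 2.54e+02 4.16e-01 1.91e-01 2.80e-02 4.18e-01 1.95e-01]
 [2.67e+02 2.40e+02 5.58e-01 1.73e-01 1.60e-02 5.53e-01 1.65e-01]]
```

View pics/crop0.png

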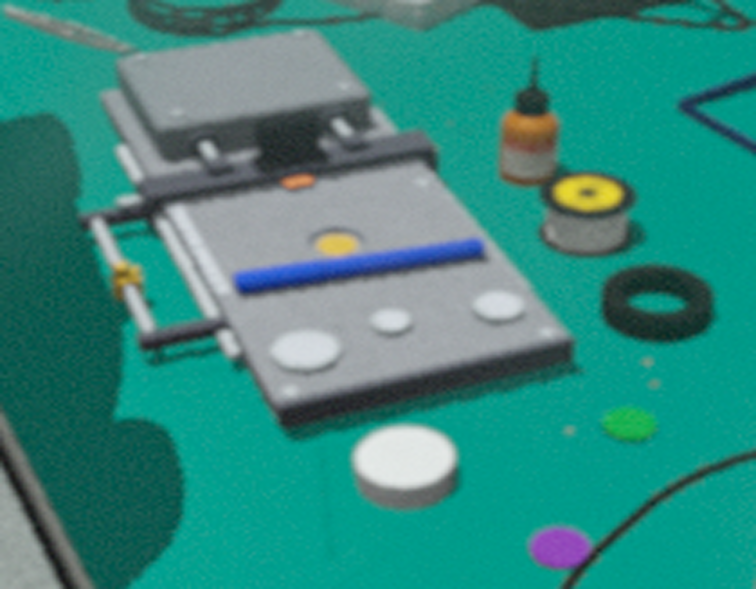

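Candidates for the test cell: (195,239) is large, (220,229) small, and (249,224) middle-sized, which I choose. The green disc (285,262), purple disc (265,301) and white tin (222,275) are not meant. Next is a close look with the wrist camera.

```bash
python3 - <<'E'
from h import *
ctrl.movep([0.46,0.30,0.22],[0,0,1,0])
s=get_state();print(s['time'],s['tcp_pos'],s['eef_rot'],s['qpos'].round(2))
p,d,c=grab('wrist','w1')
np.savez('pics/w1c.npz',*c)
r={}
for t in ['cell_center','marker_center','handle','pointer_tip','index_tip','pocket','cell_small_center','cell_large_center']:
    try: print(t,[(round(x['p'],2),np.round(x['point'],1).tolist()) for x in models.recognise('wrist',t)[:3]])
    except Exception as e: print(t,e)
print(get_state()['time'])
cv2.imwrite('pics/w1b.png',cv2.resize(p,(800,600),interpolation=cv2.INTER_CUBIC))
E
```

```text
1.4333 [0.45937951 0.30132023 0.22008185] [-1.06421005e-04 -6.73048905e-04  9.99999675e-01  4.30583423e-04] [-0.42  0.4  -0.29  1.72  0.13  1.04  0.81]
cell_center [(0.84, [125.2, 245.2]), (0.57, [75.1, 190.6])]
marker_center [(0.91, [245.0, 202.7])]
handle [(0.73, [343.4, 212.4])]
pointer_tip [(0.71, [348.1, 209.2])]
index_tip [(0.64, [288.3, 112.5]), (0.41, [346.7, 206.7])]
pocket [(0.59, [318.4, 202.8])]
cell_small_center [(0.51, [199.7, 198.6])]
cell_large_center [(0.56, [190.7, 154.2]), (0.51, [120.6, 163.3])]
1.8833
```

View pics/w1b.png

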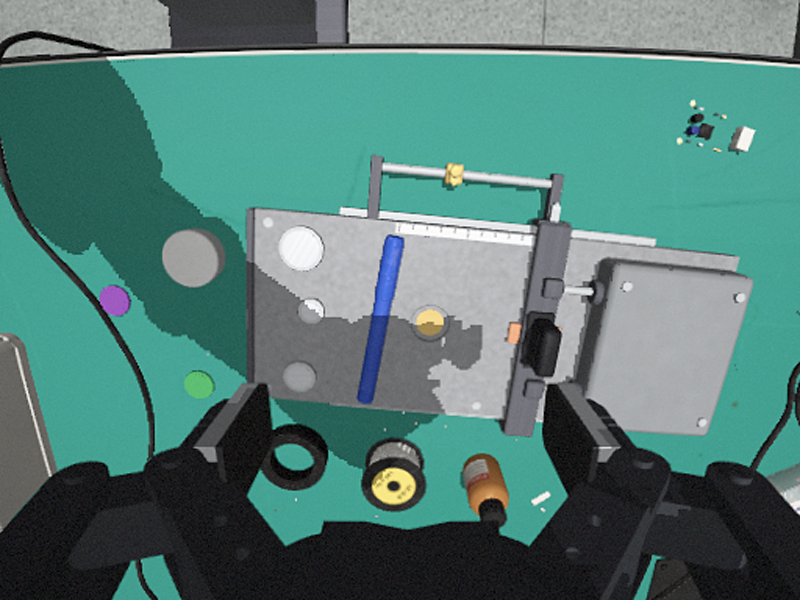

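```bash
python3 - <<'E'
from h import *
p=cv2.imread('pics/w1.png');d=np.load('pics/w1.npy');z=np.load('pics/w1c.npz');c=[z[k] for k in z]
f=1.5625
P=dict(pocket=(430,322.5,.024),L=(301,248,.029),S=(311.5,311,.029),M=(299.5,377,.029),mk0=(395,238,.038),mk1=(366,402,.038),index=(447,176,.02),cor0=(249,209,.028),cor1=(249,384,.028))
Q={k:onplane(c,[(v[0]/f,v[1]/f)],v[2])[0] for k,v in P.items()}
for k,v in Q.items(): print(k,v.round(4))
x=np.array([-(Q['L']-Q['M'])[1],(Q['L']-Q['M'])[0]]) 
yv=(Q['M']-Q['L'])[:2];print('yaxis deg',np.degrees(np.arctan2(yv[1],yv[0])),np.linalg.norm(yv))
v=(Q['S']-Q['pocket'])[:2];print(np.degrees(np.arctan2(v[1],v[0])),np.linalg.norm(v))
v=(Q['cor1']-Q['cor0'])[:2];print(np.degrees(np.arctan2(v[1],v[0])),np.linalg.norm(v))
v=(Q['mk1']-Q['mk0'])[:2];print('mk',np.degrees(np.arctan2(v[1],v[0])),np.linalg.norm(v))
def crop(n,x0,x1,y0,y1,s):cv2.imwrite(n,cv2.resize(p[y0:y1,x0:x1],None,fx=s,fy=s,interpolation=cv2.INTER_CUBIC))
crop('pics/c1.png',150,350,90,290,3)
crop('pics/c2.png',230,370,90,190,5.7)
E
```

```text
pocket [0.5012 0.3192 0.024 ]
L [0.4428 0.2248 0.029 ]
S [0.4905 0.2298 0.029 ]
M [0.5449 0.2171 0.029 ]
mk0 [0.4344 0.2931 0.038 ]
mk1 [0.5617 0.2698 0.038 ]
index [0.3925 0.33   0.02  ]
cor0 [0.4148 0.1888 0.028 ]
cor1 [0.5517 0.1758 0.028 ]
yaxis deg -4.313963928902147 0.10234203417110534
-96.82043525500082 0.09007757829037935
-5.409949053953287 0.1375669485970551
mk -10.373902711172322 0.12947265070679384
```

View pics/c1.png

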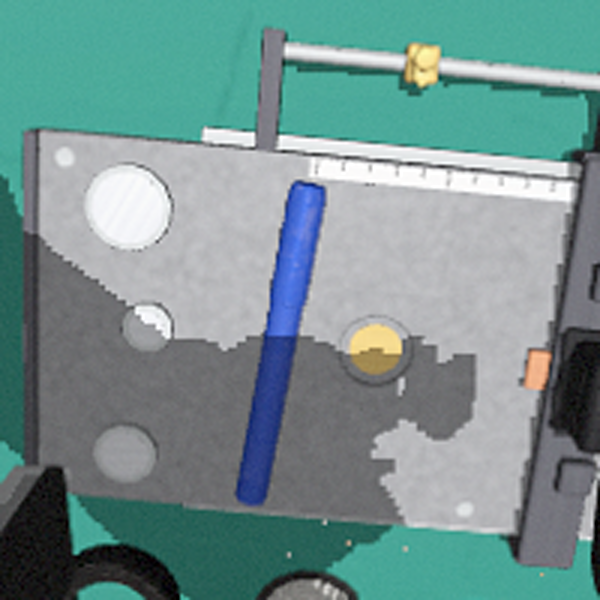

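View pics/c2.png

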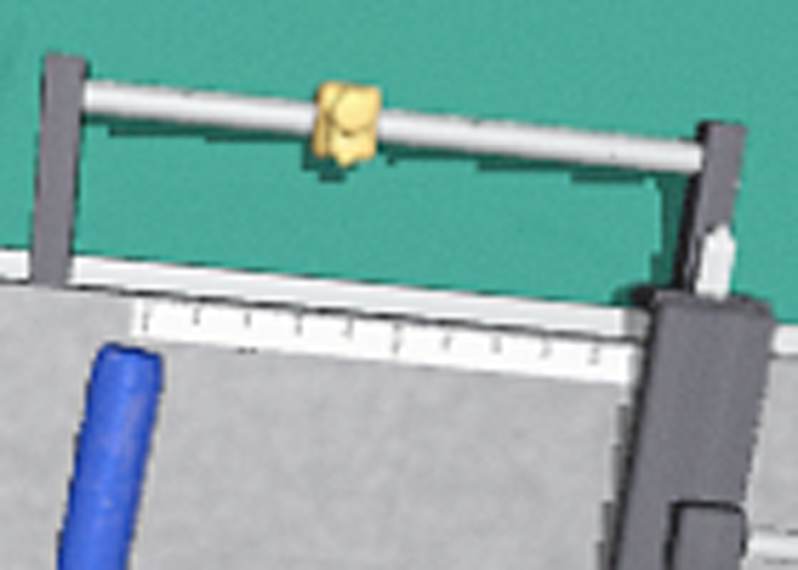

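```bash
python3 - <<'E'
from h import *
d=np.load('pics/w1.npy');z=np.load('pics/w1c.npz');c=[z[k] for k in z]
c1=lambda u,v:(150+u/3-.33,90+v/3-.33)
c2=lambda u,v:(230+u/5.7-.4,90+v/5.7-.4)
def seg(a,b,zz):
    q=onplane(c,[a,b],zz);v=(q[1]-q[0])[:2];return q[:,:2].round(4).tolist(),np.degrees(np.arctan2(v[1],v[0])).round(2)
print('deck +y edge',seg(c1(40,490),c1(520,532),.024))
print('ruler',seg(c2(135,300),c2(635,345),.024))
print('rail',seg(c2(85,95),c2(700,156),.015))
print('rail depth',[withdepth(c,[p],[d[int(p[1]+.5),int(p[0]+.5)]]).round(4) for p in (c2(200,107),c2(600,147),c2(345,150),c2(717,250),c2(350,95))])
print('carriage edge',seg(c1(588,150),c1(520,540),.036))
print('deck x edge',seg(c1(40,131),c1(27,470),.028))
for n,a,zz in [('ptr',c2(717,228),.027),('idx',c2(345,163),.027),('idx',c2(345,163),.02),('pock',c1(376,349),.024),('L',c1(128,206),.029),('S',c1(147,327),.029),('M',c1(125,453),.029),('mk0',c1(308,184),.034),('mk1',c1(250,503),.034)]: print(n,onplane(c,[a],zz)[0].round(4), d[int(a[1]+.5),int(a[0]+.5)], withdepth(c,[a],[d[int(a[1]+.5),int(a[0]+.5)]]).round(4))
E
```

```text
deck +y edge ([[0.5638, 0.178], [0.5834, 0.382]], np.float64(84.52))
ruler ([[0.425, 0.2934], [0.4335, 0.3934]], np.float64(85.1))
rail ([[0.3857, 0.2835], [0.3968, 0.4063]], np.float64(84.85))
rail depth [array([[0.388 , 0.3061, 0.0214]]), array([[0.3951, 0.3842, 0.0223]]), array([[0.3959, 0.3339, 0.0262]]), array([[0.4144, 0.4076, 0.0267]]), array([[0.3857, 0.3339, 0.034 ]])]
carriage edge ([[0.4204, 0.3944], [0.5802, 0.3794]], np.float64(-5.38))
deck x edge ([[0.4143, 0.1929], [0.5525, 0.1749]], np.float64(-7.45))
ptr [0.4101 0.4071 0.027 ] 0.33135548 [[0.4103 0.4079 0.0247]]
idx [0.3983 0.3339 0.027 ] 0.3497042 [[0.3991 0.3364 0.0021]]
idx [0.3985 0.3346 0.02  ] 0.3497042 [[0.3991 0.3364 0.0021]]
pock [0.5007 0.319  0.024 ] 0.3608813 [[0.5018 0.3191 0.0207]]
L [0.4424 0.2244 0.029 ] 0.33634955 [[0.4424 0.2244 0.0286]]
S [0.4901 0.229  0.029 ] 0.34968817 [[0.4901 0.2289 0.0288]]
M [0.544  0.2167 0.029 ] 0.3627597 [[0.5432 0.2172 0.0308]]
mk0 [0.4335 0.2925 0.034 ] 0.32863855 [[0.4335 0.2925 0.0341]]
mk1 [0.5639 0.2679 0.034 ] 0.36073944 [[0.5615 0.2683 0.0385]]
```

```bash
cat >> h.py <<'E'
A=np.radians(-95.1); JX=np.array([np.cos(A),np.sin(A),0]); JY=np.array([-np.sin(A),np.cos(A),0])
def Q(yawdeg):
    q=(Ro.from_euler('z',yawdeg,degrees=True)*Ro.from_quat([0,1,0,0])).as_quat()
    return np.array([q[3],q[0],q[1],q[2]])
E
python3 - <<'E'
from h import *
d=np.load('pics/scene0.npy');c=cam('scene')
u,v=np.meshgrid(np.arange(512),np.arange(384));uv=np.c_[u.ravel(),v.ravel()];X=withdepth(c,uv,d.ravel())
m=(d.ravel()>0)&(X[:,1]<.08)&(X[:,1]>-.25)&(X[:,0]>.3)&(X[:,0]<.8)&(X[:,2]>.03)
for y0 in np.arange(-.25,.08,.03):
    k=m&(X[:,1]>y0)&(X[:,1]<y0+.03)
    if k.any(): print(round(y0,2),k.sum(),X[k,0].min().round(3),X[k,2].max().round(3))
for yaw in (-90,90,-10.7,169.3): 
  for P in ([.43,-.065,.15],[.43,-.065,.0045],[.4987,.2802,.028]):
    j=ctrl.ik(P,Q(yaw));print(yaw,P,None if j is None else j.round(2))
E
```

```text
-0.25 185 0.593 0.107
-0.22 2071 0.534 0.109
-0.19 3617 0.512 0.109
-0.16 4300 0.511 0.109
-0.13 4419 0.512 0.108
-0.1 4220 0.512 0.109
-0.07 3720 0.513 0.108
-0.04 824 0.514 0.108
0.05 311 0.782 0.2
-90 [0.43, -0.065, 0.15] [-0.04  0.32  0.18  2.1  -0.09  0.73  0.19]
-90 [0.43, -0.065, 0.0045] [ 0.03  0.58  0.1   2.25 -0.17  0.31  0.27]
-90 [0.4987, 0.2802, 0.028] [-0.61  0.66  0.09  1.88 -0.1   0.61 -0.46]
90 [0.43, -0.065, 0.15] [ 0.91  0.55 -1.22  2.09  0.64  0.96  2.48]
90 [0.43, -0.065, 0.0045] [ 0.38  0.61 -0.43  2.25  0.64  0.41  2.57]
90 [0.4987, 0.2802, 0.028] [-0.2   0.71 -0.56  1.87  0.56  0.72  2.05]
-10.7 [0.43, -0.065, 0.15] [ 0.21  0.32 -0.15  2.09  0.07  0.74  1.4 ]
-10.7 [0.43, -0.065, 0.0045] [ 0.19  0.58 -0.13  2.25  0.23  0.33  1.24]
-10.7 [0.4987, 0.2802, 0.028] [-0.43  0.66 -0.19  1.87  0.2   0.62  0.64]
169.3 [0.43, -0.065, 0.15] [-0.66  0.55  1.15  2.1  -0.66  0.91 -0.88]
169.3 [0.43, -0.065, 0.0045] [-0.48  0.81  0.95  2.26 -1.14  0.7  -0.44]
169.3 [0.4987, 0.2802, 0.028] [-1.16  0.99  1.15  1.88 -1.07  1.05 -1.3 ]
```

```bash
python3 - <<'E'
from h import *
q=Q(-10.7)
ctrl.movep([.4987,.2802,.10],q)
ctrl.movel([.4987,.2802,.028],max_speed=.1)
s=get_state();print(s['time'],s['tcp_pos'],s['contact_force'].round(1))
ctrl.close_gripper(30)
s=get_state();print(s['time'],s['width'],s['contact_force'].round(1),s['tcp_pos'])
ctrl.movel([.4987,.2802,.12],max_speed=.12)
s=get_state();print(s['time'],s['width'],s['contact_force'].round(1))
grab('wrist','w2')
E
```

```text
3.325 [0.49908364 0.28059902 0.02872248] [-0.3  0.2  0.5]
3.975 0.013547134125600196 [-0.5  0.3  2.8] [0.49881648 0.28023589 0.02823007]
4.8917 0.01330418982145088 [-0.   1.3  0. ]
```

View pics/w2.png

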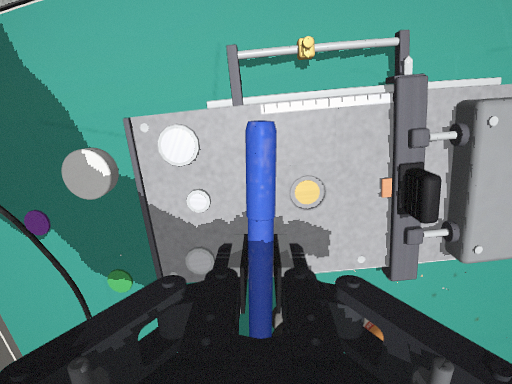

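The pen is held level between the pads, with its near end at (261,122), and the cells are undisturbed. Next I place it on the bench.

```bash
python3 - <<'E'
from h import *
ctrl.movep([.43,-.065,.10],Q(-90))
s=get_state();print(s['time'],s['tcp_pos'],s['width'])
ctrl.movel([.43,-.065,.0046],max_speed=.07)
s=get_state();print(s['time'],s['tcp_pos'],s['contact_force'].round(1))
ctrl.ungrasp()
ctrl.movel([.43,-.065,.09],max_speed=.15)
s=get_state();print(s['time'],s['tcp_pos'],s['contact_force'].round(1))
p,d,c=grab('scene','s3');cv2.imwrite('pics/s3b.png',cv2.resize(p[100:384,100:484],None,fx=2,fy=2))
grab('wrist','w3')
E
```

```text
6.2667 [ 0.43095551 -0.06372772  0.10002214] 0.013442354247316223
7.7833 [ 0.43025048 -0.06503021  0.00493081] [ 0.4 -0.4 -0.3]
9.1917 [ 0.42972416 -0.06487868  0.08963632] [-0.4  1.4 -0.1]
```

View pics/w3.png

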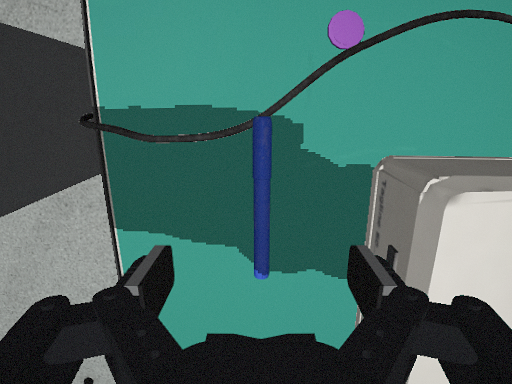

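View pics/s3b.png

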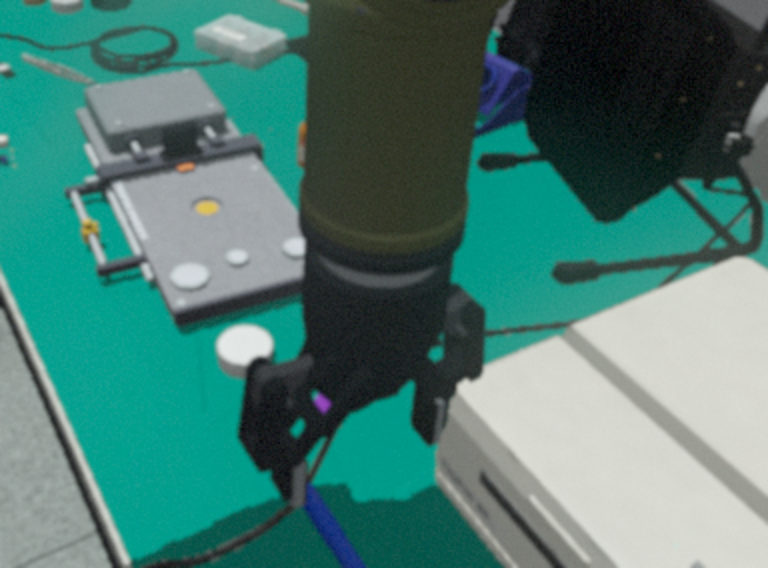

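```bash
python3 - <<'E'
from h import *
c=cam('wrist',get_state());d=np.load('pics/w3.npy')
for p in [(262,118),(261,274),(262,150),(262,220),(262,260)]: print(p,onplane(c,[p],.013)[0].round(4),withdepth(c,[p],[d[p[1],p[0]]]).round(4))
E
```

```text
(262, 118) [ 4.303e-01 -2.000e-04  1.300e-02] [[ 4.303e-01 -2.000e-04  1.410e-02]]
(261, 274) [ 0.4297 -0.1262  0.013 ] [[ 0.4297 -0.1259  0.0134]]
(262, 150) [ 0.4304 -0.0231  0.013 ] [[ 0.4304 -0.0229  0.0145]]
(262, 220) [ 0.4305 -0.078   0.013 ] [[ 0.4304 -0.0772  0.0151]]
(262, 260) [ 0.4305 -0.1131  0.013 ] [[ 0.4305 -0.1128  0.0135]]
```

```bash
python3 - <<'E'
from h import *
for yaw in (40,-50):
  for P in ([.52,.27,.16],[.544,.217,.0255],[.5007,.319,.0255]):
    j=ctrl.ik(P,Q(yaw));print(yaw,P,None if j is None else j.round(2))
ctrl.movep([.50,.24,.17],Q(0))
s=get_state();print(s['time'],s['tcp_pos'],s['eef_rot'].round(4))
p,d,c=grab('wrist','w4');np.savez('pics/w4c.npz',*c)
cv2.imwrite('pics/w4b.png',cv2.resize(p,(800,600),interpolation=cv2.INTER_CUBIC))
E
```

```text
40 [0.52, 0.27, 0.16] [-0.21  0.54 -0.49  1.71  0.3   0.97  1.46]
40 [0.544, 0.217, 0.0255] [-0.13  0.71 -0.47  1.84  0.48  0.71  1.4 ]
40 [0.5007, 0.319, 0.0255] [-0.33  0.72 -0.46  1.81  0.46  0.72  1.23]
-50 [0.52, 0.27, 0.16] [-0.52  0.51  0.    1.71 -0.    0.92  0.18]
-50 [0.544, 0.217, 0.0255] [-0.39  0.68 -0.05  1.84  0.05  0.63  0.22]
-50 [0.5007, 0.319, 0.0255] [-0.58  0.68 -0.05  1.82  0.05  0.64  0.04]
10.5167 [0.50002747 0.23806671 0.16920122] [-6.0e-04  1.7e-03  1.0e+00 -9.0e-04]
```

View pics/w4b.png

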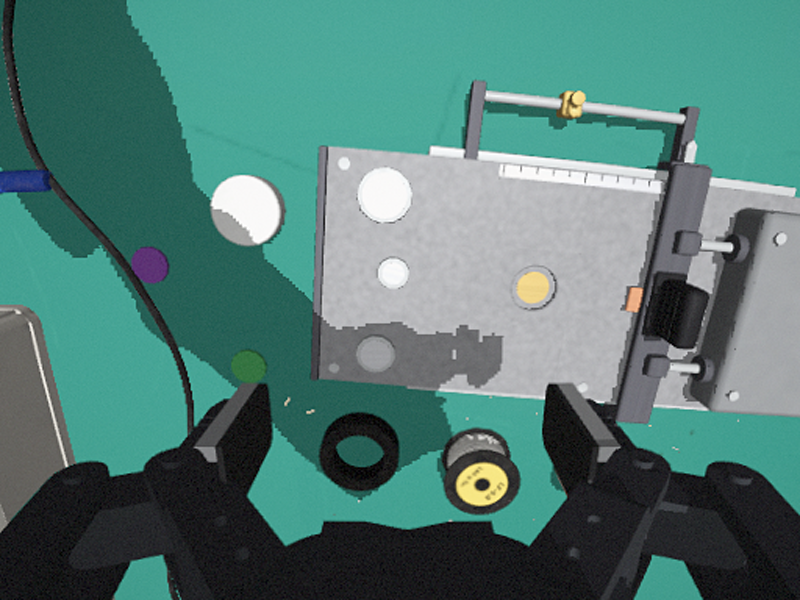

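```bash
python3 - <<'E'
from h import *
p=cv2.imread('pics/w4.png');z=np.load('pics/w4c.npz');c=[z[k] for k in z]
f=1.5625
def ring(X,r):
    t=np.linspace(0,2*np.pi,60);return X+np.c_[r*np.cos(t),r*np.sin(t),0*t]
g=cv2.cvtColor(p,cv2.COLOR_BGR2GRAY).astype(np.float32)
g=cv2.GaussianBlur(g,(0,0),.7)
from scipy.ndimage import map_coordinates
from scipy.optimize import minimize
def fit(X0,r,sign):
    X0=np.array(X0)
    def cost(v):
        X=X0+[v[0],v[1],0]
        a=proj(c,ring(X,r-.0012));b=proj(c,ring(X,r+.0012))
        ga=map_coordinates(g,[a[:,1],a[:,0]],order=1);gb=map_coordinates(g,[b[:,1],b[:,0]],order=1)
        dd=sign*(ga-gb); return -np.clip(dd,-20,20).mean()
    best=min((cost((i,j)),i,j) for i in np.arange(-.006,.0061,.0005) for j in np.arange(-.006,.0061,.0005))
    return X0+[best[1],best[2],0],best[0]
P={'M':((376,353.5),.029,.013,1),'S':((393,272.5),.029,.010,1),'L':((384,194),.029,.0165,1),'pk':((533,288),.024,.0155,-1),'fl':((533.5,287.5),.0205,.0145,1)}
img=cv2.resize(p,None,fx=4,fy=4,interpolation=cv2.INTER_CUBIC)
for k,(uv,zz,r,sg) in P.items():
    X0=onplane(c,[np.array(uv)/f],zz)[0];X,co=fit(X0,r,sg);print(k,X0.round(4),X.round(4),co)
    q=(proj(c,ring(X,r))+.5)*4-.5
    cv2.polylines(img,[q.round().astype(int)],True,(0,0,255),1)
cv2.imwrite('pics/w4o.png',cv2.resize(img[400:1000,780:1480],None,fx=1,fy=1))
for n,uv,zz in [('ptr',(690,143),.027),('idx',(572,114),.027)]: print(n,onplane(c,[np.array(uv)/f],zz)[0].round(4))
E
```

```text
M [0.5443 0.2174 0.029 ] [0.5443 0.2164 0.029 ] -20.0
S [0.4902 0.2291 0.029 ] [0.4902 0.2286 0.029 ] -20.0
L [0.4425 0.2243 0.029 ] [0.4425 0.2243 0.029 ] -20.0
pk [0.5017 0.3185 0.024 ] [0.5012 0.318  0.024 ] -15.056718
fl [0.5022 0.3198 0.0205] [0.5017 0.3188 0.0205] -7.6025705
ptr [0.4116 0.4071 0.027 ]
idx [0.3969 0.3337 0.027 ]
```

View pics/w4o.png

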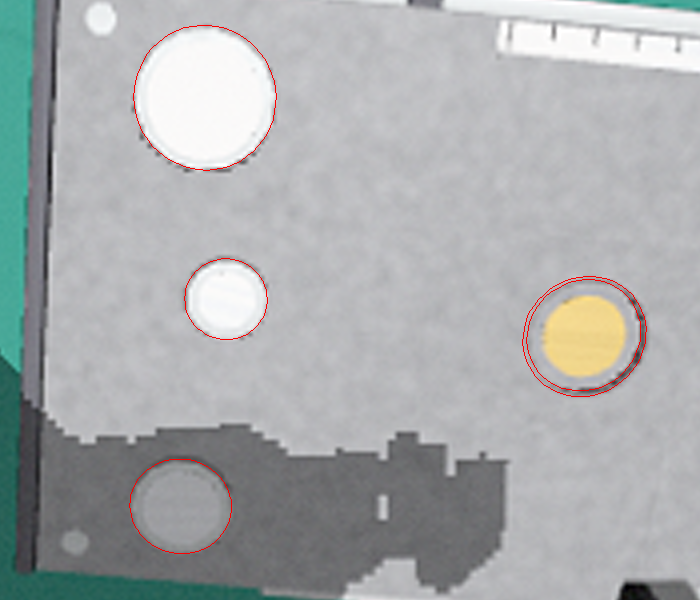

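```bash
python3 - <<'E'
from h import *
M=[.5443,.2170]
ctrl.movep([*M,.08],Q(40))
ctrl.movel([*M,.0255],max_speed=.06)
ctrl.pause(.2)
s=get_state();print(s['time'],s['tcp_pos'],s['contact_force'].round(1))
ctrl.close_gripper(20)
s=get_state();print(s['time'],s['width'],s['contact_force'].round(1),s['tcp_pos'].round(4))
ctrl.pause(.2);s=get_state();print(s['tcp_pos'].round(4))
ctrl.ungrasp()
s=get_state();print(s['time'],s['width'],s['contact_force'].round(1),s['tcp_pos'].round(4))
ctrl.movel([*M,.06],max_speed=.1)
ctrl.movep([.50,.24,.17],Q(0));ctrl.pause(.3)
s=get_state();print(s['time'],s['tcp_pos'].round(4))
p,d,c=grab('wrist','w5');np.savez('pics/w5c.npz',*c)
E
cat > fit.py <<'E'
from h import *
from scipy.ndimage import map_coordinates
def ring(X,r):
    t=np.linspace(0,2*np.pi,90);return X+np.c_[r*np.cos(t),r*np.sin(t),0*t]
def fit(p,c,X0,r,sign,span=.005,st=.0005):
    g=cv2.GaussianBlur(cv2.cvtColor(p,cv2.COLOR_BGR2GRAY).astype(np.float32),(0,0),.6)
    X0=np.array(X0)
    def cost(v):
        X=X0+[v[0],v[1],0]
        a=proj(c,ring(X,r-.001));b=proj(c,ring(X,r+.001))
        ga=map_coordinates(g,[a[:,1],a[:,0]],order=1);gb=map_coordinates(g,[b[:,1],b[:,0]],order=1)
        return -np.clip(sign*(ga-gb),-60,60).mean()
    L=[(cost((i,j)),i,j) for i in np.arange(-span,span+1e-6,st) for j in np.arange(-span,span+1e-6,st)]
    cs=np.array(L);w=cs[:,0].min();k=cs[:,0]<.93*w
    return X0+[*cs[k][:,1:].mean(0),0],w
E
python3 - <<'E'
from fit import *
for n in ('w4','w5'):
    p=cv2.imread(f'pics/{n}.png');z=np.load(f'pics/{n}c.npz');c=[z[k] for k in z]
    for k,X,r,s in [('M',[.5443,.217,.029],.013,1),('S',[.4902,.2288,.029],.01,1),('L',[.4425,.2243,.029],.0165,1),('pk',[.5012,.318,.024],.0155,-1)]:
        X,co=fit(p,c,X,r,s);print(n,k,X.round(4),round(co,1))
cv2.imwrite('pics/w5b.png',cv2.resize(p,(800,600),interpolation=cv2.INTER_CUBIC))
E
```

```text
12.4583 [0.54451893 0.21705745 0.02587264] [ 0.6 -0.1 -0. ]
13.05 0.023812076227061985 [-0.7 -0.6  2.3] [0.5443 0.217  0.0257]
[0.5443 0.217  0.0257]
13.875 0.08560220532753107 [-0.4  0.8 -0. ] [0.5443 0.217  0.0255]
15.2667 [0.4999 0.2394 0.1688]
w4 M [0.5449 0.2165 0.029 ] -27.6
w4 S [0.4909 0.229  0.029 ] -38.2
w4 L [0.4426 0.2243 0.029 ] -39.3
w4 pk [0.5014 0.3183 0.024 ] -28.6
w5 M [0.5446 0.2168 0.029 ] -28.2
w5 S [0.4907 0.2288 0.029 ] -37.8
w5 L [0.4428 0.224  0.029 ] -39.0
w5 pk [0.5012 0.3185 0.024 ] -29.0
```

View pics/w5b.png

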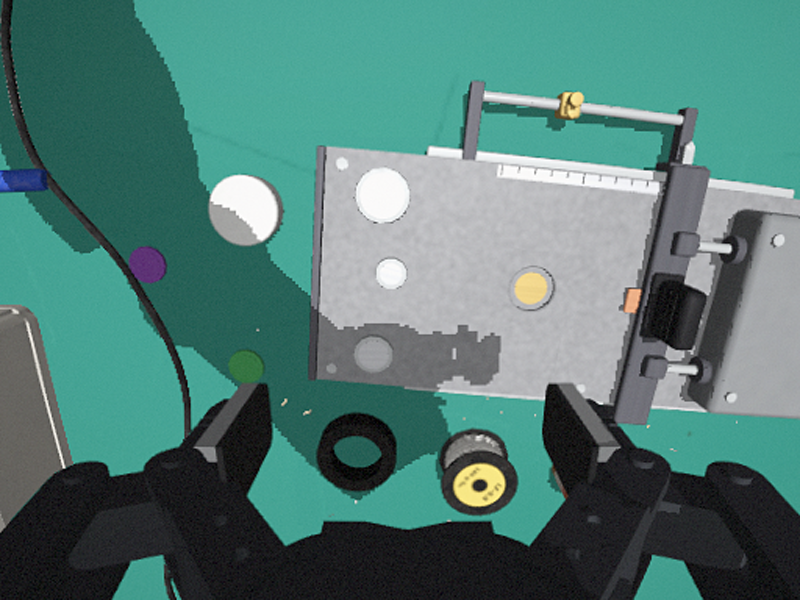

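```bash
python3 - <<'E'
from h import *
M=[.5443,.2170];P=[.5012,.3184]
ctrl.movep([*M,.08],Q(40))
ctrl.movel([*M,.0255],max_speed=.08)
ctrl.pause(.2)
ctrl.close_gripper(20)
s=get_state();print(s['time'],s['width'],s['contact_force'].round(1),s['tcp_pos'].round(4))
m1=[(M[0]+P[0])/2,(M[1]+P[1])/2]
ctrl.movel([*m1,.0254],max_speed=.05)
s=get_state();print(s['time'],s['width'],s['contact_force'].round(1),s['tcp_pos'].round(4))
ctrl.movel([*P,.0254],max_speed=.04);ctrl.pause(.3)
s=get_state();print(s['time'],s['width'],s['contact_force'].round(1),s['tcp_pos'].round(4))
grab('wrist','w6');grab('scene','s6')
E
```

```text
17.575 0.023966894404835522 [-0.7 -1.3  2.6] [0.5443 0.217  0.0257]
18.825 0.024211728780189495 [ 0.8 -2.2  5.3] [0.5222 0.269  0.0256]
20.65 0.023788863333828725 [ 0.6  0.2 -0.5] [0.5013 0.3183 0.0254]
```

View pics/w6.png

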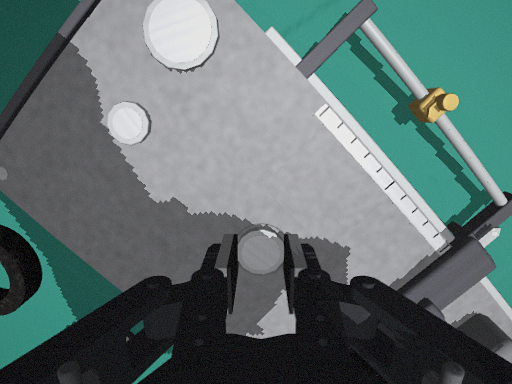

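The gripped cell shows at (261,250) over the pocket, with the rim just visible behind it at (263,227). I release it.

```bash
python3 - <<'E'
from h import *
P=[.5012,.3184]
ctrl.ungrasp()
s=get_state();print(s['time'],s['width'],s['contact_force'].round(1),s['tcp_pos'].round(4))
ctrl.movel([*P,.12],max_speed=.15);ctrl.pause(.2)
p,d,c=grab('wrist','w7');np.savez('pics/w7c.npz',*c)
u,v=proj(c,[[*P,.024]])[0];print(u,v)
u,v=int(u),int(v)
K=[(int(a),int(b)) for a,b in proj(c,[[P[0]+dx,P[1]+dy,.0255] for dx,dy in [(0,0),(.008,0),(-.008,0),(0,.008),(0,-.008),(.022,0),(-.022,0),(0,.022),(0,-.022)]])]
print(withdepth(c,K,[np.median(d[b-1:b+2,a-1:a+2]) for a,b in K])[:,2].round(4))
cv2.imwrite('pics/w7b.png',cv2.resize(p[max(v-60,0):v+60,u-70:u+70],None,fx=5,fy=5,interpolation=cv2.INTER_CUBIC))
E
```

```text
21.375 0.0856628827759594 [ 0.7 -0.3 -0.2] [0.5012 0.3184 0.0254]
260.38041910189594 198.44267199155527
[0.0264 0.0259 0.026  0.0264 0.0264 0.0243 0.0243 0.0246 0.0244]
```

View pics/w7b.png

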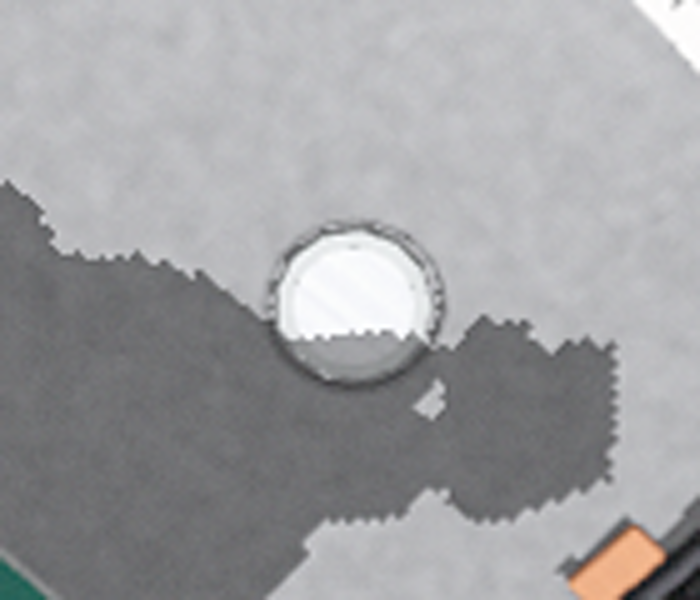

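```bash
python3 - <<'E'
from h import *
ctrl.movep([.505,.365,.13],Q(-5.1));ctrl.pause(.3)
s=get_state();print(s['time'],s['tcp_pos'].round(4),s['qpos'].round(2))
p,d,c=grab('wrist','w8');np.savez('pics/w8c.npz',*c)
u,v=np.meshgrid(np.arange(512),np.arange(384));X=withdepth(c,np.c_[u.ravel(),v.ravel()],d.ravel())
k=(abs(X[:,2]-.07)<.004)&(abs(X[:,0]-.508)<.04)&(abs(X[:,1]-.398)<.03)
m=X[k]; print(k.sum(),m.mean(0).round(4)); r=(m-[.5083,.3981,0])
print('jx',(r@JX).min(),(r@JX).max(),'jy',(r@JY).min(),(r@JY).max())
cv2.imwrite('pics/w8b.png',cv2.resize(p,(800,600),interpolation=cv2.INTER_CUBIC))
for P in ([.5083,.3981,.1],[.5083,.3981,.053],[.5017,.3244,.053]): print(ctrl.ik(P,Q(-5.1)))
E
```

```text
23.4083 [0.5052 0.3643 0.1299] [-0.58  0.59 -0.15  1.64  0.1   0.92  0.72]
859 [0.5075 0.3981 0.0698]
jx -0.007572734404345125 0.006597534245487938 jy -0.017565819100600094 0.01780119072954063
[-0.61985857  0.65459328 -0.13932396  1.6087137   0.10938725  0.88592135
  0.68177404]
[-0.62416261  0.7093033  -0.13234821  1.64965826  0.12121144  0.79065123
  0.67147574]
[-0.53176715  0.65216082 -0.1330197   1.78698412  0.12372779  0.71051453
  0.7500743 ]
```

View pics/w8b.png

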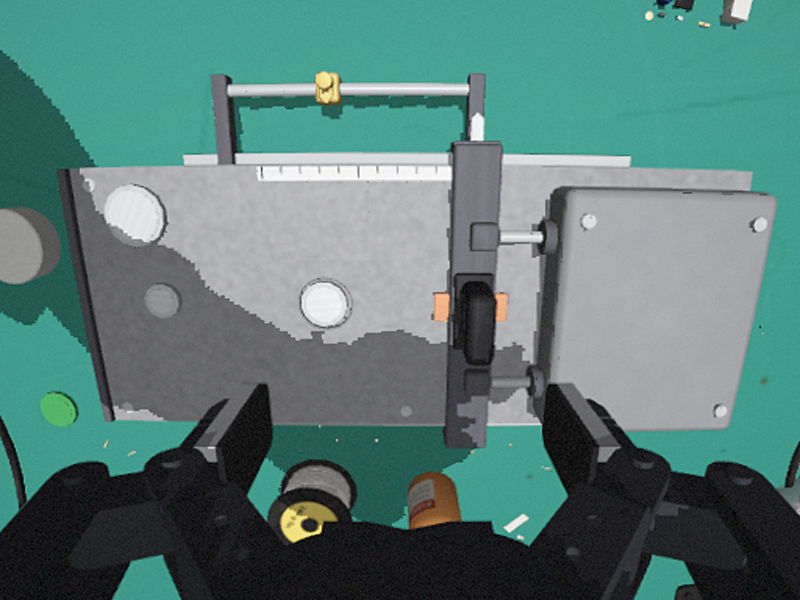

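```bash
python3 - <<'E'
from h import *
p=cv2.imread('pics/w8.png')
cv2.imwrite('pics/w8c.png',cv2.resize(p[40:100,190:320],None,fx=6,fy=6,interpolation=cv2.INTER_CUBIC))
E
```

```text
(no output)
```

View pics/w8c.png

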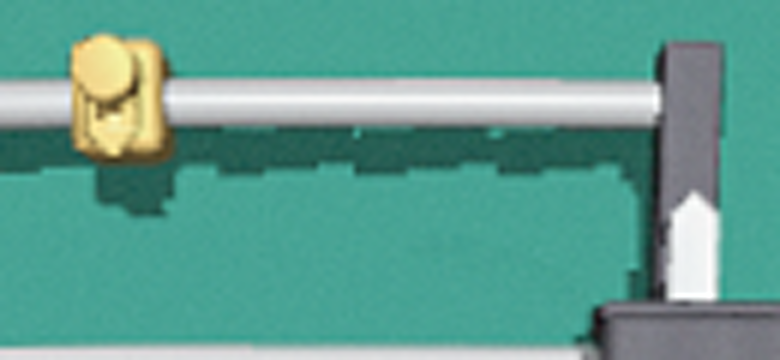

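```bash
python3 - <<'E'
from h import *
z=np.load('pics/w8c.npz');c=[z[k] for k in z]
f=lambda u,v:(190+(u+.5)/6-.5,40+(v+.5)/6-.5)
a=onplane(c,[f(694,192)],.027)[0]
for zz in (.022,.027,.030):
    b=onplane(c,[f(113,155)],zz)[0];print(zz,b.round(4),(b-a)@JX,(b-a)@JY)
print(a.round(4),(a-np.array([.5083,.3981,0]))@JX,(a-np.array([.5083,.3981,0]))@JY)
E
```

```text
0.022 [0.3974 0.3327 0.022 ] 0.07567347217211917 -0.005245337017663712
0.027 [0.3981 0.3335 0.027 ] 0.07486177590646535 -0.004596729478247466
0.03 [0.3985 0.3339 0.03  ] 0.07437475814707308 -0.004207564954597716
[0.4093 0.4076 0.027 ] -0.0007090345644372837 -0.0994540704186467
```

```bash
python3 - <<'E'
from h import *
H=np.array([.5083,.3981,.0535])
ctrl.movep(H+[0,0,.05],Q(-5.1))
ctrl.movel(H,max_speed=.08);ctrl.pause(.2)
s=get_state();print(s['time'],s['tcp_pos'].round(4),s['contact_force'].round(1))
ctrl.close_gripper(50);ctrl.pause(.2)
s=get_state();print(s['time'],s['width'],s['contact_force'].round(1),s['tcp_pos'].round(4))
p,d,c=grab('wrist','w9');np.savez('pics/w9c.npz',*c)
cv2.imwrite('pics/w9b.png',cv2.resize(p,(800,600),interpolation=cv2.INTER_CUBIC))
E
```

```text
24.725 [0.5086 0.3983 0.0541] [ 0.7  0.  -0.3]
25.575 0.01278184857613764 [-0.6  3.   1.6] [0.5084 0.3987 0.0537]
```

View pics/w9b.png

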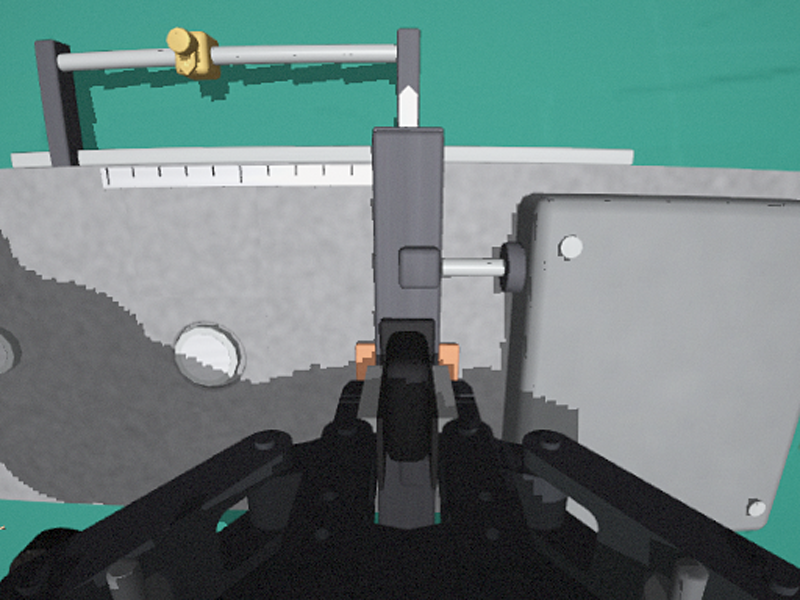

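```bash
python3 - <<'E'
from h import *
H=np.array([.5083,.3981,.0535])
s0=np.array([.5084,.3987,.0537])
for t in (.035,.070):
    ctrl.movel(H+JX*t,max_speed=.05)
    s=get_state();print(s['time'],s['width'],s['contact_force'].round(1),(s['tcp_pos']-s0)@JX)
s=get_state()
p,d,c=grab('wrist','w10');np.savez('pics/w10c.npz',*c)
print((s['tcp_pos']-s0)@JX)
cv2.imwrite('pics/w10b.png',cv2.resize(p[:200,190:340],None,fx=4,fy=3,interpolation=cv2.INTER_CUBIC))
cv2.imwrite('pics/w10c.png',cv2.resize(p[0:75,200:330],None,fx=6,fy=6,interpolation=cv2.INTER_CUBIC))
E
```

```text
26.475 0.012840460827827206 [0.6 5.3 0.7] 0.03518316638240683
27.325 0.012846514341416619 [-0.5  6.9  0.1] 0.06914466372098517
0.06914466372098517
```

View pics/w10c.png

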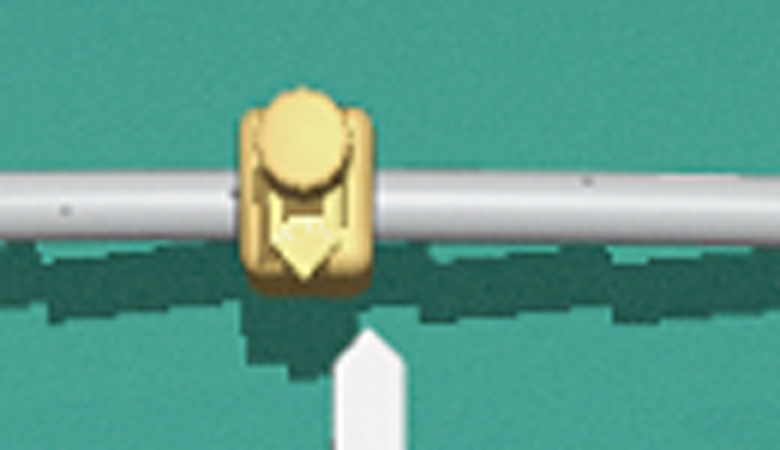

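View pics/w10.png

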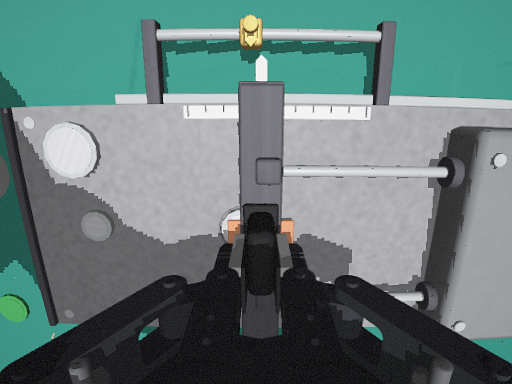

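```bash
python3 - <<'E'
from h import *
z=np.load('pics/w10c.npz');c=[z[k] for k in z]
d=np.load('pics/w10.npy')
f=lambda u,v:(200+(u+.5)/6-.5,(v+.5)/6-.5)
a=onplane(c,[f(369,328)],.027)[0]
for zz in (.022,.027,.030):
    b=onplane(c,[f(306,280)],zz)[0];print(zz,b.round(4),(b-a)@JX,(b-a)@JY)
for q in (f(306,265),f(306,240),f(369,350),f(306,140)): print(withdepth(c,[q],[d[round(q[1]),round(q[0])]]).round(4))
# jig x dir check: perpendicular from carriage bar edges in the image; ruler edge direction
g=onplane(c,[(185,105),(371,106)],.024);v=g[1]-g[0];print(np.degrees(np.arctan2(v[1],v[0])))
g=onplane(c,[(157,33),(380,36)],.015);v=g[1]-g[0];print(np.degrees(np.arctan2(v[1],v[0])))
print(np.degrees(np.arctan2(JX[1],JX[0]))+180)
E
```

```text
0.022 [0.3975 0.3336 0.022 ] 0.0056481086214471956 -0.0048809496194574436
0.027 [0.3984 0.3337 0.027 ] 0.005511419920906914 -0.003957801306814425
0.03 [0.399  0.3337 0.03  ] 0.005429406700582759 -0.003403912319228644
[[0.3975 0.3338 0.0286]]
[[0.3956 0.334  0.029 ]]
[[0.405  0.3386 0.029 ]]
[[0.3888 0.3348 0.0338]]
84.77582257482565
84.36600783054048
84.9
```

```bash
python3 - <<'E'
from h import *
H=np.array([.5083,.3981,.0535]);s0=np.array([.5084,.3987,.0537])
ctrl.movel(H+JX*.0752,max_speed=.04)
s=get_state();print(s['time'],s['width'],s['contact_force'].round(1),(s['tcp_pos']-s0)@JX)
p,d,c=grab('wrist','w11');np.savez('pics/w11c.npz',*c)
print(get_state()['time'],(get_state()['tcp_pos']-s0)@JX)
cv2.imwrite('pics/w11c.png',cv2.resize(p[0:75,200:330],None,fx=6,fy=6,interpolation=cv2.INTER_CUBIC))
E
```

```text
27.6583 0.012730373115810375 [ 2.2  8.  -0.8] 0.07427830865834636
27.7083 0.07420705503025542
```

View pics/w11c.png

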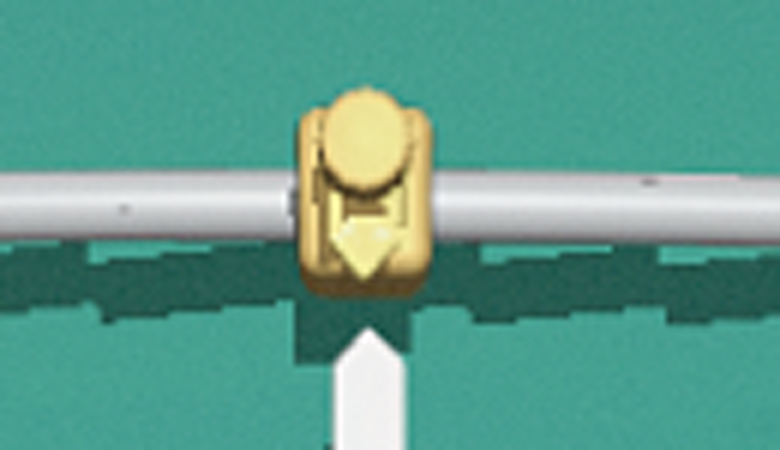

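The pointer tip (368) is opposite the index tip (365), about 0.3 mm short. I hold it there, then return it slowly.

```bash
python3 - <<'E'
from h import *
H=np.array([.5083,.3981,.0535]);s0=np.array([.5084,.3987,.0537])
ctrl.pause(1.2)
s=get_state();print(s['time'],(s['tcp_pos']-s0)@JX)
p,d,c=grab('wrist','w12');cv2.imwrite('pics/w12c.png',cv2.resize(p[0:75,200:330],None,fx=6,fy=6,interpolation=cv2.INTER_CUBIC))
ctrl.pause(1.05)
s=get_state();print(s['time'],s['contact_force'].round(1),(s['tcp_pos']-s0)@JX)
ctrl.movel(H+JX*.012,max_speed=.035)
s=get_state();print(s['time'],(s['tcp_pos']-s0)@JX)
ctrl.movel(H-JX*.0003,max_speed=.015);ctrl.pause(.3)
s=get_state();print(s['time'],s['contact_force'].round(1),(s['tcp_pos']-s0)@JX)
p,d,c=grab('wrist','w13')
cv2.imwrite('pics/w13b.png',cv2.resize(p,(800,600),interpolation=cv2.INTER_CUBIC))
E
```

```text
28.9083 0.07406755414476324
30.0083 [ 0.5  8.4 -0.6] 0.0740792729500959
31.9667 0.012396584604271649
33.2333 [-1.5  3.4  4.9] 0.000453314174995555
```

View pics/w13b.png

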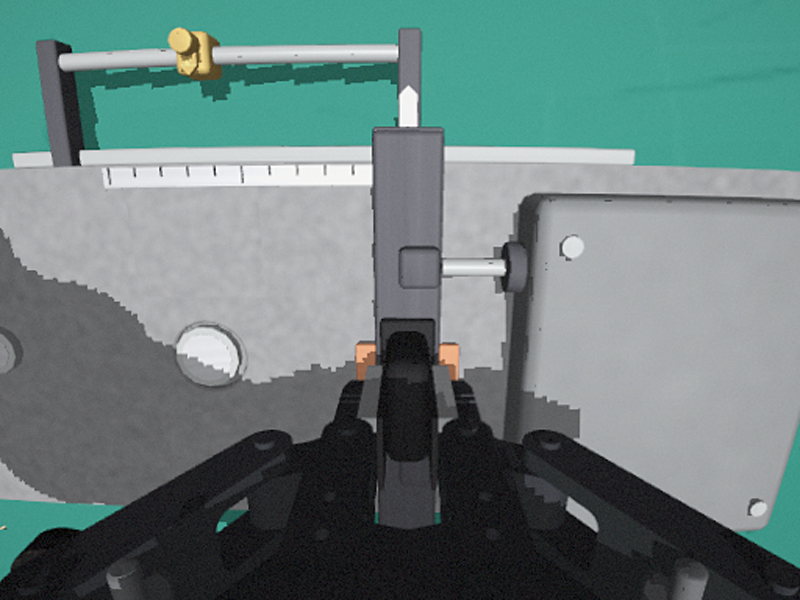

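View pics/w12c.png

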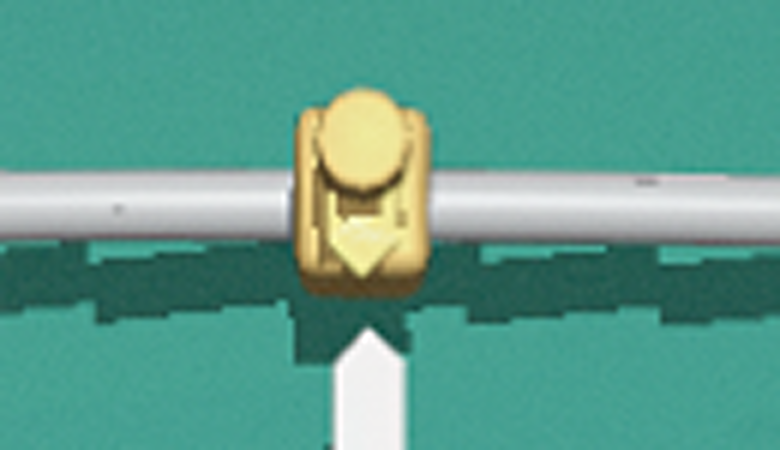

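```bash
python3 - <<'E'
from h import *
H=np.array([.5083,.3981,.0535])
ctrl.movel(H-JX*.001,max_speed=.01);ctrl.pause(.2)
s=get_state();print(s['time'],s['contact_force'].round(1),s['tcp_pos'].round(4))
ctrl.ungrasp()
ctrl.movel(H+[0,0,.06],max_speed=.1)
ctrl.movep([.505,.32,.19],Q(-5.1));ctrl.pause(.3)
s=get_state();print(s['time'],s['contact_force'].round(1),s['width'])
p,d,c=grab('wrist','w14');np.savez('pics/w14c.npz',*c)
cv2.imwrite('pics/w14b.png',cv2.resize(p,(800,600),interpolation=cv2.INTER_CUBIC))
from fit import fit
for k,X,r,sg in [('cell',[.5012,.3184,.0255],.013,1),('S',[.4902,.2288,.029],.01,1),('L',[.4425,.2243,.029],.0165,1)]: 
    X,co=fit(p,c,X,r,sg);print(k,X.round(4),round(co,1))
grab('scene','s14')
E
```

```text
33.7333 [-2.1  3.7  4.7] [0.5084 0.3987 0.0537]
36.0 [-0.3 -0.4  0.2] 0.08532772425832691
cell [0.5013 0.3184 0.0255] -53.2
S [0.4904 0.2283 0.029 ] -39.8
L [0.443  0.2238 0.029 ] -38.6
```

View pics/w14b.png

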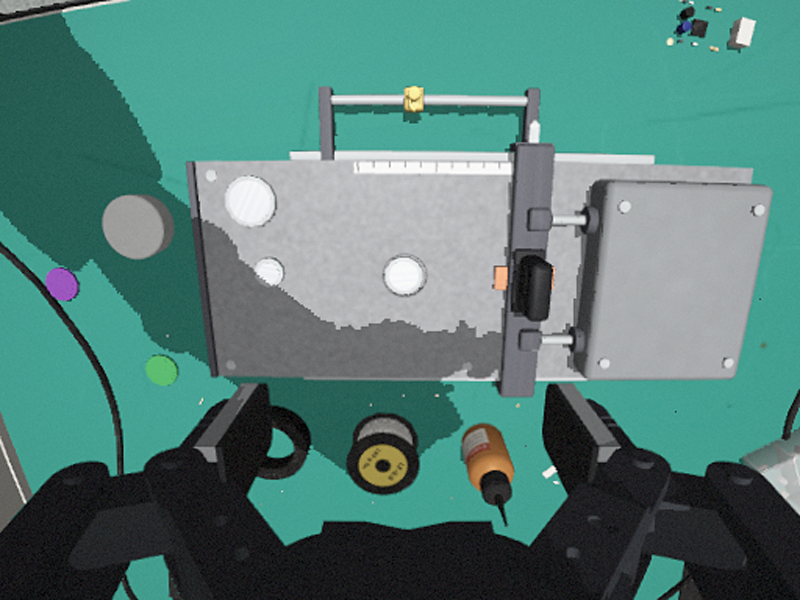

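View pics/s14.png

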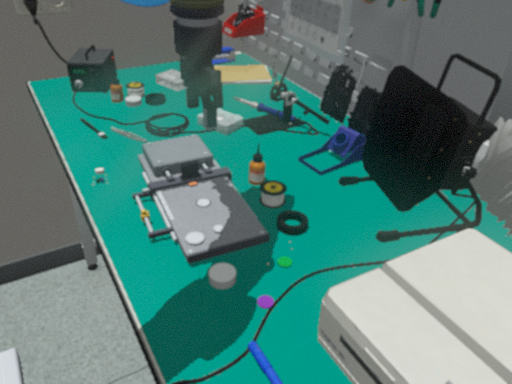

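The carriage is home (pointer at (533,124) in the wrist view) and the cell is seated at (404,275). The other cells and the bystanders have not moved, and the marker lies on the bench at (263,365) in the scene view. The gripper is clear of everything, so I hand the job in.

```bash
python3 -c "
from station import ticket,get_state
print(ticket.close_job(),get_state()['time'])"
```

```text
the job is handed in; nothing more can be done
the job is handed in; nothing more can be done
```

The job is handed in at about 36 s of the 72 s allowed. My last pictures show every step done, but the hand-in itself gives no verdict.

- **Marker:** I laid it flat on the bench at about (0.43, -0.065), inside the free area. Its far end lies right beside the cable there; the depth readings show it level.
- **Cell:** I slid the middle-sized cell along the deck into the pocket. Its top measured 26 mm above the bench against 25.5 mm expected, so it is seated flat. I first gripped and let go of it once in place to check the camera alignment.
- **Carriage:** I pulled it out to about 74.1 mm, which put the pointer 0.3–0.5 mm short of the index tip and not beyond it. I held it there about 2.4 s, let it back at 35 mm/s and then 15 mm/s, and released it at home.
- **Surroundings:** The small and large cells are within about 0.7 mm of where they started, which is within measuring error. The bystanders look unmoved, and the open gripper touches nothing.

One reading differed from expectation: the gripper showed a width of about 24 mm on the 26 mm cell. It also read a little low on the marker and the pull grip, so I put it down to pad give. No check failed.

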